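# Roll the thick basket-handle dowel onto the marked line

## Robot

A 6-joint arm with a two-finger parallel gripper is mounted at the origin on the work surface. World frame = base frame: x ahead of the robot, y to its left, z up, the work surface at z = 0. Lengths are in m, angles in rad, forces in N, time in s.
With the tool pointing down it reaches from about 0.35 to 0.775 m from the base axis. Payload 7.3 kg.
Tool frame: the origin (TCP) lies at the very end of the fingers, on their centre line; the grasp point (between the pads) lies 19 mm behind it (robot.hold_point_z is the distance from the TCP to the grasp point, in m); z points along the fingers, y is the direction in which the jaws open and shut (so a half turn about z gives the same grasp; the last joint's range is limited). The gripper opens to 92 mm and grips with 3 to 60 N. Pads are 19 mm wide; open, the fingers measure 130 mm over their backs; the gripper's body (75 mm by 190 mm) begins 47 mm behind the grasp point.
Start: joints at [1.197, 0.342, 1.524, -0, 1.275, -0.146], TCP at [0.119, 0.511, 0.227] pointing down, gripper open.
Joint ranges: [-2.53, 2.53], [-0.77, 2.02], [0.04, 2.7], [-1, 4.14], [0.28, 2.66], [-3.11, 3.11]. Speed limits (rad/s): [2.57, 2.57, 3.14, 3.14, 3.14, 3.14].

## Interface

Orientations are given as [roll, pitch, yaw] about the fixed x, y, z axes, in that order (R = Rz(yaw) Ry(pitch) Rx(roll)).
In Python, from cell import monitor, viewer, robot gives the robot as it stands.
- The arm moves only by the tool move_arm, never from a script. Its argument "deltas" is a list of rows, each an object of numbers: "x", "y", "z": the shift along the tool's x, y, z in m; "wx", "wy", "wz": the turn, a rotation vector about the tool's x, y, z in degrees; "hand": the opening, from 0 (shut) to 1 (fully open). In form: [{"x": .., "y": .., "z": .., "wx": .., "wy": .., "wz": .., "hand": ..}, ...]. A call has 1 to 8 rows; each row is the pose to reach, as a shift and turn from the pose commanded when the call began, along the tool's axes at that moment; what a row does not reach only later rows make up. A row lasts 1/8 s, in which the tool goes at most 62.5 mm and 10.7 degrees, less where a joint would pass 70% of its speed; a pose out of reach is approached as far as the arm can. A call with a gripper value outside its range is refused whole. The fingers move at their own pace and stop on an object; "grip_force" is the grip in N (left out, the last holds). Time passes only in rows, so rows that repeat a pose let the fingers close. It gives the time, the measured TCP pose, the force and the opening at its end, in the units of the state.
- monitor.observe(): the state, without advancing time (a new reading comes with each control period).
- viewer.read_camera(name): name is "scene" or "side" or "wrist"; returns the picture (400x640x3 uint8, red, green, blue); there is no depth.
- viewer.camera_params(name): a dict with "camera_matrix" (3x3 intrinsics, pixels), "k1" (the pictures are not rectified: a ray, as slopes to the right and down, at radius r is drawn at 1 + k1 r^2 times it, then the intrinsics apply), "R" (3x3) and "t" (3): a world point X has camera coordinates R X + t. Camera axes: x right, y down, z forward; pixel columns grow to the right and rows downward; lengths in m; the calibration is good to about 2 mm. A picture is of the moment at which its call begins: read the wrist's pose just before it. camera_params takes no time and is no camera call; for the wrist camera it gives the pose at the moment of the call.
- robot.hand_in(): hands the job in, once; it reports no verdict.
The state is a dict: "time": time; "qpos": joint angles; "qvel": joint speeds; "joint_efforts": joint torques, N m; "tool_pos": TCP position; "tool_rot": TCP orientation; "contact_force": force on the tool from outside, world axes, zero at the start; "torque": the same for the moment, N m; "opening": finger opening in m.
Only numpy, scipy, OpenCV 4.12 (cv2) and the standard library are available. Lean on these libraries where they do the work, as an engineer would, in place of code of your own. Each camera call takes 0.05 s, during which the arm holds its last target. There are 200 camera calls.

## Task

On the plywood marking-out board lie two turned wooden dowels, one on each side of a dark line. With a fingertip on its top, push the thicker dowel sideways so that it rolls across the board and comes to rest on the line, lying along it and centred over it, with the line still showing past both its ends. Roll it only, do not lift or carry it, and leave the thin dowel and everything else where it is.

Things in the scene. Friction and masses are not known exactly. Their poses are not given: they have to be found in the camera images.
- thick_dowel: Dowel to roll: wooden cylinder 36 mm in diameter, 120 mm long, 60 to 110 g, lying about parallel to the line. Origin at its middle on its axis, 30 mm above the table (18 above the board; its top is at 48 mm). x along the cylinder; y, z turn as it rolls. Rolling resistance about 0.1 of its weight stops it soon once let go; under a fingertip moving over its top it travels half as far as the tip
- line (a point): The marked line: dark, straight, 240 mm long, 4 mm wide, drawn flat on the board. The point is the middle of the line, at the board's top face (12 mm above the table); x runs along the line, y across it, z up. The thick dowel starts 80 to 130 mm from it
- board: Marking-out board, plywood, 320 mm (x, along the line) by 400 mm (y) by 12 mm, fixed on the table. Origin at the centre of its underside; the line runs through its middle along x
- thin_dowel: The other wooden dowel, 22 mm in diameter, 120 mm long, lying on the board on the other side of the line, 80 to 130 mm from it. Origin at its middle, on its axis; x along the cylinder. To be left alone
- block: Dark wooden block standing on the board past the dowels' far (+x) ends, 30 by 50 mm, 60 mm high, origin under its centre. To be left alone
- glue: White glue bottle standing on the board past the dowels' far (+x) ends, 38 mm in diameter, 100 mm high, origin under its centre. To be left alone
- cutters: Side cutters with one orange and one black grip, lying on the table left of the board, 165 mm long, 16 mm high. To be left alone
- pliers: Pliers with blue grips, lying on the table right of the board, 165 mm long, 16 mm high. To be left alone
- basket: Small round wicker basket on the table right of the board, 124 mm in diameter, 70 mm high, origin under its centre. To be left alone
- base: Round plywood basket base, 120 mm in diameter, 8 mm thick, with a square post 30 mm wide standing on it, 78 mm high in all, on the table left of the board, origin under its centre. To be left alone
There are look-alikes about, which are no part of the job. Leave any blue look-alike of the thick_dowel alone.

How it is judged:
By the outcome, as a careful person would: the job done as asked, in the order asked, and still so for the second after the job is handed in, with the robot touching nothing.
It also fails if it takes over 64 s, if anything falls off the work surface, if the arm or the gripper's body presses on something with over 40 N, if the wrist force passes 120 N, or if a joint passes its speed limit or range.

## Working session

There is one attempt and no reset: what is moved stays moved. The work goes in short steps, Python scripts to look and compute and a tool call to move; the robot and the scene stay as the last step left them, time stands still between calls to the robot, and variables do not carry over. Pictures are saved under pics/ and viewed, about 8 in all and at most 12, crops included, and the job is handed in when it is done.

Besides the shell and the picture viewer there is one more tool, called after "Request:" by a JSON object that holds its "fn" and its "kwargs". move_arm: Moves the arm, as the interface text tells. Its arguments: {"type":"object","properties":{"deltas":{"type":"array","items":{"type":"object","properties":{"x":{"type":"number"},"y":{"type":"number"},"z":{"type":"number"},"wx":{"type":"number"},"wy":{"type":"number"},"wz":{"type":"number"},"hand":{"type":"number"}}}},"grip_force":{"type":"number"}},"required":["deltas"]}

```bash
mkdir -p pics
cat > h.py <<'E'
import numpy as np, cv2
from cell import monitor, viewer, robot
def snap(n,f):
    p=viewer.camera_params(n); im=np.asarray(viewer.read_camera(n))[:,:,::-1].copy()
    cv2.imwrite('pics/'+f,im); return im,p
def ray(p,uv,z):
    K=np.array(p['camera_matrix']);R=np.array(p['R']);t=np.array(p['t'])
    d=np.linalg.inv(K)@[uv[0],uv[1],1.]; s=d[:2].copy()
    for _ in range(20): s=d[:2]/(1+p['k1']*(s@s))
    w=R.T@[s[0],s[1],1]; c=-R.T@t
    return c+w*(z-c[2])/w[2]
def proj(p,X):
    K=np.array(p['camera_matrix']);c=np.array(p['R'])@X+np.array(p['t']);s=c[:2]/c[2];s=s*(1+p['k1']*(s@s))
    return (K@[s[0],s[1],1])[:2]
E
python3 - <<'E'
from h import *
a,p=snap('scene','s1.png');b,q=snap('side','d1.png')
o=monitor.observe();print(o['time'],o['tool_pos'],o['tool_rot'],o['contact_force'])
for c in(p,q):print(-np.array(c['R']).T@np.array(c['t']))
E
```

```text
0.1 [0.11843186 0.51109908 0.22612291] [-3.14024611e+00 -1.79175137e-04  2.91375692e+00] [-1.08063819 -0.19888389 -0.62380331]
[1.16250874 0.50993172 1.0327192 ]
[-0.12907541 -0.92263032  0.95489312]
```

View pics/s1.png

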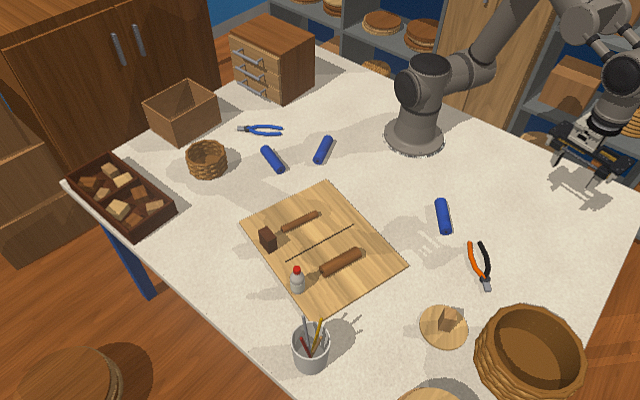

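View pics/d1.png

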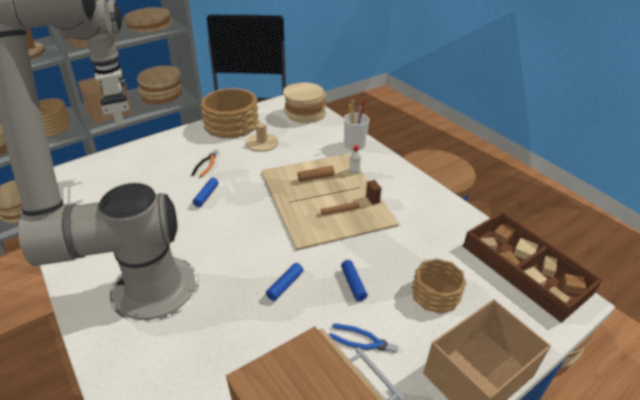

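The scene view shows the board with its line from about (286,262) to (354,224).
- **Candidates:** the thick wooden dowel is at (342,262) and the thin wooden one at (300,221). Three blue look-alikes are at (272,159), (323,150) and (443,216).
- **Choice:** the wooden one at (342,262), on the glue bottle's side. In the side view it is at (316,174).

Next I'll measure it and check it in a close crop.

Run:
```python
from h import *
a,p=snap('scene','s2.png')
hsv=cv2.cvtColor(a,cv2.COLOR_BGR2HSV)
A,B=ray(p,(286,262),.012),ray(p,(354,224),.012)
print('line',A,B,(A+B)/2)
for n,e in(('thick',[(322,270),(363,254)]),('thin',[(282,228),(320,214)])):
    P=[ray(p,x,.035 if n=='thick' else .025) for x in e];print(n,P)
for n,x,z in(('glue',(297,291),.012),('block',(268,250),.012)):print(n,ray(p,x,z))
for n,x in(('bc',(328,180)),('bc',(409,267)),('bc',(240,219)),('bc',(318,321))):print(n,ray(p,x,.012))
cv2.imwrite('pics/c2.png',cv2.resize(a[170:330,230:420],None,fx=4,fy=4,interpolation=cv2.INTER_CUBIC)[:600])
```

```text
line [0.70378935 0.02640697 0.012     ] [0.47463154 0.08897525 0.012     ] [0.58921044 0.05769111 0.012     ]
thick [array([0.67030576, 0.12736268, 0.035     ]), array([0.55760512, 0.18029637, 0.035     ])]
thin [array([ 0.63150766, -0.05553567,  0.025     ]), array([ 0.51936861, -0.00557987,  0.025     ])]
glue [0.75127271 0.10971753 0.012     ]
block [ 0.70736096 -0.03934332  0.012     ]
bc [ 0.38520883 -0.08372734  0.012     ]
bc [0.49582809 0.29467283 0.012     ]
bc [ 0.68150446 -0.18085709  0.012     ]
bc [0.7802148  0.20627536 0.012     ]
```

View pics/c2.png

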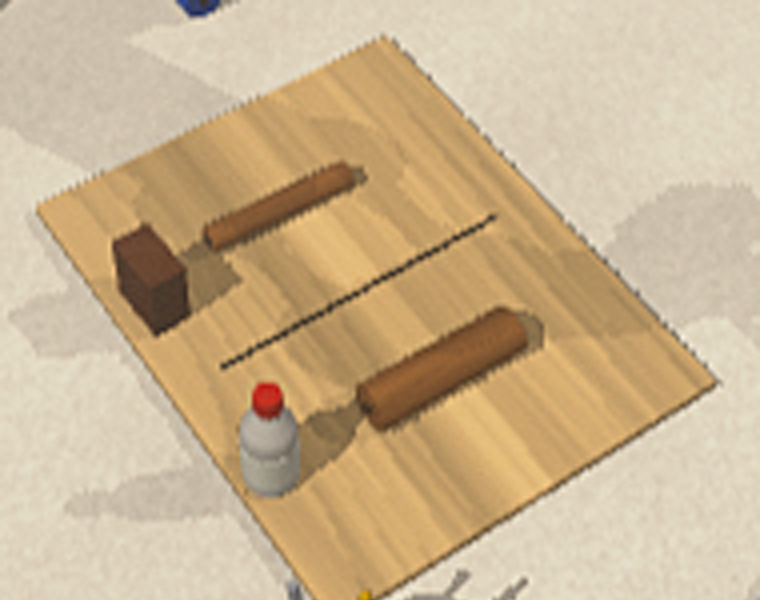

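The crop confirms the choice: the thick wooden dowel lies on the glue side of the line, and the thin one on the block side. I'll move above the board with the jaws parallel to the line, so that both tips will press on the dowel's top. Then I'll look with the wrist camera.

Request:
{"fn": "move_arm", "kwargs": {"deltas": [{"x":-0.055,"y":-0.028,"z":-0.01,"wz":10,"hand":0.6},{"x":-0.11,"y":-0.056,"z":-0.02,"wz":20,"hand":0.6},{"x":-0.165,"y":-0.084,"z":-0.03,"wz":30,"hand":0.6},{"x":-0.22,"y":-0.112,"z":-0.04,"wz":40,"hand":0.6},{"x":-0.275,"y":-0.14,"z":-0.04,"wz":50,"hand":0.6},{"x":-0.33,"y":-0.168,"z":-0.04,"wz":60,"hand":0.6},{"x":-0.385,"y":-0.196,"z":-0.04,"wz":70,"hand":0.6},{"x":-0.44,"y":-0.224,"z":-0.04,"wz":80,"hand":0.6}]}}

```text
schema error: expected keys x, y, z, wx, wy, wz, hand
```

Request:
{"fn": "move_arm", "kwargs": {"deltas": [{"x":-0.055,"y":-0.028,"z":-0.01,"wx":0,"wy":0,"wz":10,"hand":0.6},{"x":-0.11,"y":-0.056,"z":-0.02,"wx":0,"wy":0,"wz":20,"hand":0.6},{"x":-0.165,"y":-0.084,"z":-0.03,"wx":0,"wy":0,"wz":30,"hand":0.6},{"x":-0.22,"y":-0.112,"z":-0.04,"wx":0,"wy":0,"wz":40,"hand":0.6},{"x":-0.275,"y":-0.14,"z":-0.04,"wx":0,"wy":0,"wz":50,"hand":0.6},{"x":-0.33,"y":-0.168,"z":-0.04,"wx":0,"wy":0,"wz":60,"hand":0.6},{"x":-0.385,"y":-0.196,"z":-0.04,"wx":0,"wy":0,"wz":70,"hand":0.6},{"x":-0.44,"y":-0.224,"z":-0.04,"wx":0,"wy":0,"wz":80,"hand":0.6}]}}

```text
time: 1.15
tool_pos: [0.4978, 0.1923, 0.2666]
tool_rot: [-3.141, -0.0, 1.512]
contact_force: [-0.2, 0.0, -0.9]
opening: 0.0551
```

Request:
{"fn": "move_arm", "kwargs": {"deltas": [{"x":-0.028,"y":0.05,"z":0,"wx":0,"wy":0,"wz":7,"hand":0.6},{"x":-0.056,"y":0.1,"z":0,"wx":0,"wy":0,"wz":14,"hand":0.6},{"x":-0.056,"y":0.1,"z":0,"wx":0,"wy":0,"wz":14,"hand":0.6},{"x":-0.056,"y":0.1,"z":0,"wx":0,"wy":0,"wz":14,"hand":0.6}]}}

```text
time: 1.65
tool_pos: [0.5929, 0.1327, 0.2661]
tool_rot: [-3.14, 0.0, 1.274]
contact_force: [0.1, 0.5, -0.3]
opening: 0.0549
```

Run:
```python
from h import *
a,p=snap('wrist','w1.png')
o=monitor.observe();print(o['time'],o['tool_pos'],o['tool_rot'],o['contact_force'],-np.array(p['R']).T@np.array(p['t']))
for n,x in(('line',(.704,.026,.012)),('line',(.475,.089,.012)),('thick',(.614,.154,.03))):print(n,proj(p,np.array(x)))
```

```text
1.7 [0.59264455 0.13324334 0.2665545 ] [-3.14055980e+00 -1.52981614e-05  1.27444185e+00] [-0.26666308 -0.35635035  0.20990607] [0.61627906 0.20723682 0.42456554]
line [426.02647018 219.61876352]
line [244.03491624 224.33122047]
thick [332.33511054 147.2265709 ]
```

View pics/w1.png

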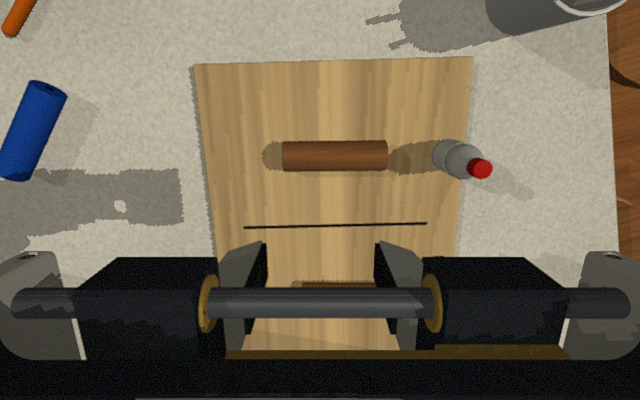

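The wrist view shows the thick dowel from (282,142) to (388,171), the line from (244,228) to (427,223), and the glue bottle clear to the right at (460,160). I'll measure the dowel and line from this view.

```bash
cat >> h.py <<'E'
def measure(a,p,dz=.03,box=(120,240,240,430),lbox=(215,236,240,432)):
    hsv=cv2.cvtColor(a,cv2.COLOR_BGR2HSV)
    y0,y1,x0,x1=lbox
    m=(hsv[...,2]<75); ys,xs=np.nonzero(m[y0:y1,x0:x1]); ys+=y0;xs+=x0
    L=np.array([ray(p,q,.012)[:2] for q in zip(xs,ys)]); 
    y0,y1,x0,x1=box
    m=((hsv[...,1]>135)&(hsv[...,2]>60)&(hsv[...,2]<190)).astype(np.uint8)
    M=np.zeros_like(m);M[y0:y1,x0:x1]=m[y0:y1,x0:x1];M=cv2.morphologyEx(M,cv2.MORPH_OPEN,np.ones((7,7)))
    n,lab,st,ce=cv2.connectedComponentsWithStats(M);k=1+st[1:,4].argmax();print('box',st[k])
    D=[]
    for x in range(st[k][0]+5,st[k][0]+st[k][2]-5):
        c=np.nonzero(lab[:,x]==k)[0]; r=[ray(p,(x,v),dz)[:2] for v in(c.min()-.5,c.max()+.5)];D.append((r[0]+r[1])/2)
    D=np.array(D)
    def fit(P):
        v=cv2.fitLine(P.astype(np.float32),cv2.DIST_HUBER,0,.01,.01).ravel();d=v[:2]*np.sign(v[0]);s=(P-v[2:])@d
        return v[2:]+d*(s.min()+s.max())/2,d,np.ptp(s)
    (lc,ld,ll),(dc,dd,dl)=fit(L),fit(D)
    n=np.array([-ld[1],ld[0]]);e=dc-lc
    print('line',lc,np.degrees(np.arctan2(ld[1],ld[0])),ll,len(L));print('dowel',dc,np.degrees(np.arctan2(dd[1],dd[0])),dl)
    print('along',e@ld,'across',e@n)
    return lc,ld,dc,dd
E
python3 - <<'E'
from h import *
a=cv2.imread('pics/w1.png');p=viewer.camera_params('wrist')
measure(a,p)
E
```

```text
box [ 282  141  106   30 3089]
line [0.58816865 0.05367968] -15.483073 0.23857880239710672 376
dowel [0.61342913 0.14411673] -16.289856 0.11192627712023392
along 0.00020125207840294632 across 0.09389841441572569
```

The line lies at -15.5° and the dowel at -16.3°. The dowel is 94 mm across from the line and centred along it. I'll descend above the dowel's outer side.

Request:
{"fn": "move_arm", "kwargs": {"deltas": [{"x":0.024,"y":0.01,"z":0.05,"wx":0,"wy":0,"wz":-1,"hand":0.6},{"x":0.024,"y":0.01,"z":0.1,"wx":0,"wy":0,"wz":-1,"hand":0.6},{"x":0.024,"y":0.01,"z":0.15,"wx":0,"wy":0,"wz":-1,"hand":0.6},{"x":0.024,"y":0.01,"z":0.19,"wx":0,"wy":0,"wz":-1,"hand":0.6},{"x":0.024,"y":0.01,"z":0.208,"wx":0,"wy":0,"wz":-1,"hand":0.6},{"x":0.024,"y":0.01,"z":0.208,"wx":0,"wy":0,"wz":-1,"hand":0.6},{"x":0.024,"y":0.01,"z":0.208,"wx":0,"wy":0,"wz":-1,"hand":0.6}]}}

```text
time: 2.58
tool_pos: [0.6112, 0.1531, 0.0608]
tool_rot: [3.138, -0.001, 1.291]
contact_force: [0.2, 0.3, -0.3]
opening: 0.0548
```

Request:
{"fn": "move_arm", "kwargs": {"deltas": [{"x":0,"y":0,"z":0.008,"wx":0,"wy":0,"wz":0,"hand":0.6},{"x":0,"y":0,"z":0.0115,"wx":0,"wy":0,"wz":0,"hand":0.6},{"x":0,"y":0,"z":0.0115,"wx":0,"wy":0,"wz":0,"hand":0.6}]}}

```text
time: 2.95
tool_pos: [0.6103, 0.1528, 0.0481]
tool_rot: [3.141, -0.001, 1.291]
contact_force: [-1.2, 0.8, 5.0]
opening: 0.0551
```

In contact at 5 N. Now the first rolling stroke.

Request:
{"fn": "move_arm", "kwargs": {"deltas": [{"x":-0.005,"y":0,"z":0,"wx":0,"wy":0,"wz":0,"hand":0.6},{"x":-0.012,"y":0,"z":0,"wx":0,"wy":0,"wz":0,"hand":0.6},{"x":-0.019,"y":0,"z":0,"wx":0,"wy":0,"wz":0,"hand":0.6},{"x":-0.025,"y":0,"z":0,"wx":0,"wy":0,"wz":0,"hand":0.6},{"x":-0.028,"y":0,"z":0,"wx":0,"wy":0,"wz":0,"hand":0.6},{"x":-0.028,"y":0,"z":0,"wx":0,"wy":0,"wz":0,"hand":0.6}]}}

```text
time: 3.7
tool_pos: [0.6024, 0.1255, 0.0481]
tool_rot: [3.141, -0.0, 1.29]
contact_force: [-2.3, -0.0, 5.9]
opening: 0.0551
```

Request:
{"fn": "move_arm", "kwargs": {"deltas": [{"x":-0.028,"y":0,"z":0,"wx":0,"wy":0,"wz":0,"hand":0.6},{"x":0,"y":0,"z":-0.01,"wx":0,"wy":0,"wz":0,"hand":0.6},{"x":0.014,"y":0,"z":-0.01,"wx":0,"wy":0,"wz":0,"hand":0.6},{"x":0.014,"y":0,"z":-0.01,"wx":0,"wy":0,"wz":0,"hand":0.6}]}}

```text
time: 4.2
tool_pos: [0.6061, 0.1401, 0.0568]
tool_rot: [-3.141, 0.0, 1.293]
contact_force: [-0.1, -0.7, 0.2]
opening: 0.0548
```

Run:
```python
from h import *
a,p=snap('wrist','w2.png')
o=monitor.observe();print(o['time'],o['tool_pos'],o['contact_force'])
```

```text
4.25 [0.60577419 0.1394859  0.05661945] [-0.55878859 -0.47255322 -0.61178756]
```

View pics/w2.png

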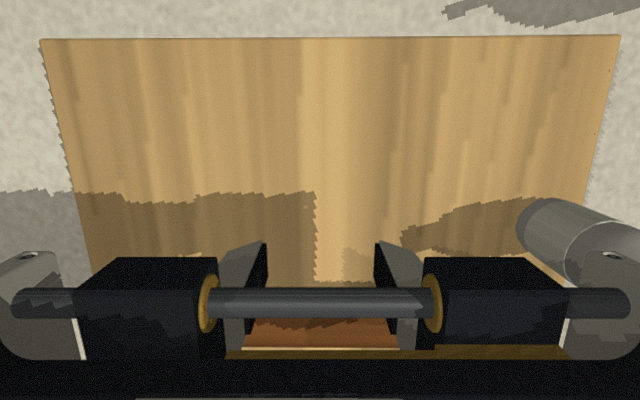

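The dowel shows between the fingers at about (320,335), nothing is touching, and the bottle is clear at (570,235). I'll continue with stroke 2.

Request:
{"fn": "move_arm", "kwargs": {"deltas": [{"x":0,"y":0,"z":0.01,"wx":0,"wy":0,"wz":0,"hand":0.6},{"x":0,"y":0,"z":0.01,"wx":0,"wy":0,"wz":0,"hand":0.6},{"x":-0.006,"y":0,"z":0.01,"wx":0,"wy":0,"wz":0,"hand":0.6},{"x":-0.014,"y":0,"z":0.01,"wx":0,"wy":0,"wz":0,"hand":0.6},{"x":-0.022,"y":0,"z":0.01,"wx":0,"wy":0,"wz":0,"hand":0.6},{"x":-0.027,"y":0,"z":0.01,"wx":0,"wy":0,"wz":0,"hand":0.6},{"x":-0.028,"y":0,"z":0.01,"wx":0,"wy":0,"wz":0,"hand":0.6},{"x":-0.028,"y":0,"z":0.01,"wx":0,"wy":0,"wz":0,"hand":0.6}]}}

```text
time: 5.25
tool_pos: [0.5986, 0.1123, 0.0473]
tool_rot: [3.141, -0.0, 1.291]
contact_force: [-0.8, -0.0, 0.4]
opening: 0.0549
```

Request:
{"fn": "move_arm", "kwargs": {"deltas": [{"x":0,"y":0,"z":-0.01,"wx":0,"wy":0,"wz":0,"hand":0.6},{"x":0.014,"y":0,"z":-0.01,"wx":0,"wy":0,"wz":0,"hand":0.6},{"x":0.014,"y":0,"z":-0.01,"wx":0,"wy":0,"wz":0,"hand":0.6}]}}

```text
time: 5.62
tool_pos: [0.6027, 0.1272, 0.0575]
tool_rot: [3.141, -0.001, 1.292]
contact_force: [0.1, -0.1, -0.3]
opening: 0.0551
```

Request:
{"fn": "move_arm", "kwargs": {"deltas": [{"x":0,"y":0,"z":0.01,"wx":0,"wy":0,"wz":0,"hand":0.6},{"x":0,"y":0,"z":0.01,"wx":0,"wy":0,"wz":0,"hand":0.6},{"x":-0.006,"y":0,"z":0.01,"wx":0,"wy":0,"wz":0,"hand":0.6},{"x":-0.014,"y":0,"z":0.01,"wx":0,"wy":0,"wz":0,"hand":0.6},{"x":-0.022,"y":0,"z":0.01,"wx":0,"wy":0,"wz":0,"hand":0.6},{"x":-0.027,"y":0,"z":0.01,"wx":0,"wy":0,"wz":0,"hand":0.6},{"x":-0.028,"y":0,"z":0.01,"wx":0,"wy":0,"wz":0,"hand":0.6},{"x":-0.028,"y":0,"z":0.01,"wx":0,"wy":0,"wz":0,"hand":0.6}]}}

```text
time: 6.62
tool_pos: [0.5947, 0.0988, 0.0473]
tool_rot: [3.141, -0.0, 1.29]
contact_force: [-0.8, 0.2, 0.5]
opening: 0.055
```

The force dropped to about 0.5 N at the end of these strokes, so the tip may have run off the dowel. I'll rise and look.

Request:
{"fn": "move_arm", "kwargs": {"deltas": [{"x":0,"y":0,"z":-0.05,"wx":0,"wy":0,"wz":0,"hand":0.6},{"x":-0.02,"y":0,"z":-0.1,"wx":0,"wy":0,"wz":0,"hand":0.6},{"x":-0.04,"y":0,"z":-0.16,"wx":0,"wy":0,"wz":0,"hand":0.6},{"x":-0.04,"y":0,"z":-0.22,"wx":0,"wy":0,"wz":0,"hand":0.6},{"x":-0.04,"y":0,"z":-0.22,"wx":0,"wy":0,"wz":0,"hand":0.6},{"x":-0.04,"y":0,"z":-0.22,"wx":0,"wy":0,"wz":0,"hand":0.6}]}}

```text
time: 7.38
tool_pos: [0.5832, 0.0607, 0.2667]
tool_rot: [-3.141, 0.0, 1.291]
contact_force: [-0.4, 0.1, -0.4]
opening: 0.0551
```

Run:
```python
from h import *
a,p=snap('wrist','w3.png')
o=monitor.observe();print(o['time'],o['tool_pos'],o['contact_force'])
A,B=proj(p,np.array([.704,.023,.012])),proj(p,np.array([.473,.085,.012]));print(A,B)
r=int(round((A[1]+B[1])/2))
measure(a,p,box=(90,r-8,230,450),lbox=(r-12,r+12,220,440))
```

```text
7.425 [0.58284824 0.06065935 0.26575604] [ 0.37043491  0.19825361 -0.2503879 ]
[421.77170222 168.95798019] [230.15019244 172.16135129]
box [ 273  140  106   23 2415]
line [0.58803987 0.05406109] -15.673842 0.23858198768884883 556
dowel [0.59517379 0.07998354] -15.999885 0.11154211835456176
along -0.000134592275067188 across 0.026885839504407018
```

View pics/w3.png

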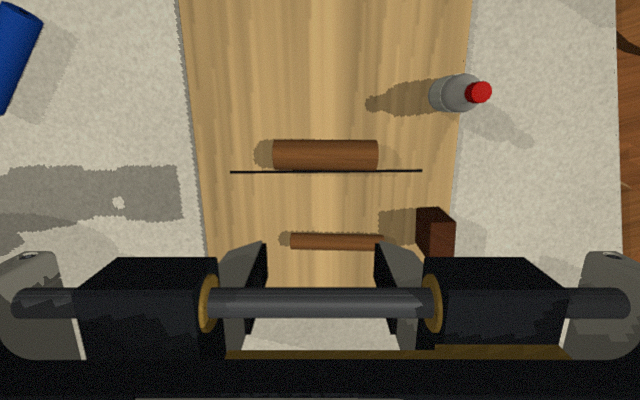

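The dowel is at rows 140–170, just outside the line, so it coasted further than planned. My mask clipped its lower edge, so I'll remeasure on the same image.

Run:
```python
from h import *
a=cv2.imread('pics/w3.png');p=viewer.camera_params('wrist')
measure(a,p,box=(90,185,230,450),lbox=(160,182,220,440))
hsv=cv2.cvtColor(a,cv2.COLOR_BGR2HSV)
print([tuple(map(int,hsv[r,330])) for r in range(134,178)])
```

```text
box [ 273  140  106   30 3095]
line [0.58719245 0.05428442] -15.650348 0.2380360546289555 556
dowel [0.5933439  0.07636927] -16.489511 0.11159728275320543
along -3.4351023755509885e-05 across 0.022925521834098902
[(19, 112, 198), (19, 112, 198), (19, 111, 197), (20, 110, 201), (19, 115, 200), (19, 116, 163), (12, 157, 70), (15, 190, 75), (13, 190, 86), (14, 174, 91), (13, 168, 94), (13, 173, 90), (14, 171, 97), (14, 172, 98), (14, 159, 109), (14, 172, 111), (14, 162, 118), (14, 164, 123), (14, 164, 120), (14, 164, 121), (15, 176, 113), (14, 180, 112), (14, 166, 115), (13, 169, 115), (14, 167, 116), (13, 169, 110), (15, 167, 107), (15, 167, 113), (14, 155, 112), (14, 170, 99), (14, 164, 101), (14, 176, 97), (14, 178, 96), (14, 165, 94), (18, 184, 79), (15, 171, 67), (2, 100, 41), (165, 136, 15), (19, 101, 76), (18, 116, 152), (18, 117, 183), (18, 115, 179), (19, 114, 188), (18, 117, 198)]
```

The dowel is now 23 mm across from the line. Starting at the pad's edge probably squeezed it forward. From here I'll use short strokes centred on the dowel's crest.

Request:
{"fn": "move_arm", "kwargs": {"deltas": [{"x":0.02,"y":0,"z":0.06,"wx":0,"wy":0,"wz":0,"hand":0.6},{"x":0.02,"y":0,"z":0.12,"wx":0,"wy":0,"wz":0,"hand":0.6},{"x":0.02,"y":0,"z":0.17,"wx":0,"wy":0,"wz":0,"hand":0.6},{"x":0.02,"y":0,"z":0.205,"wx":0,"wy":0,"wz":0,"hand":0.6},{"x":0.02,"y":0,"z":0.21,"wx":0,"wy":0,"wz":0,"hand":0.6},{"x":0.02,"y":0,"z":0.21,"wx":0,"wy":0,"wz":0,"hand":0.6},{"x":0.02,"y":0,"z":0.22,"wx":0,"wy":0,"wz":0,"hand":0.6},{"x":0.02,"y":0,"z":0.22,"wx":0,"wy":0,"wz":0,"hand":0.6}]}}

```text
time: 8.43
tool_pos: [0.5902, 0.0796, 0.0483]
tool_rot: [3.139, -0.001, 1.291]
contact_force: [0.7, 0.5, 0.8]
opening: 0.0551
```

Request:
{"fn": "move_arm", "kwargs": {"deltas": [{"x":0,"y":0,"z":0,"wx":0,"wy":0,"wz":0,"hand":0.6}]}}

```text
time: 8.55
tool_pos: [0.5899, 0.0796, 0.0482]
tool_rot: [3.139, -0.001, 1.291]
contact_force: [0.3, -0.5, 2.9]
opening: 0.0551
```

Request:
{"fn": "move_arm", "kwargs": {"deltas": [{"x":0,"y":0,"z":0.0005,"wx":0,"wy":0,"wz":0,"hand":0.6},{"x":-0.003,"y":0,"z":0.0005,"wx":0,"wy":0,"wz":-0.2,"hand":0.6},{"x":-0.006,"y":0,"z":0.0005,"wx":0,"wy":0,"wz":-0.4,"hand":0.6},{"x":-0.009,"y":0,"z":0.0005,"wx":0,"wy":0,"wz":-0.6,"hand":0.6},{"x":-0.012,"y":0,"z":0.0005,"wx":0,"wy":0,"wz":-0.8,"hand":0.6},{"x":-0.012,"y":0,"z":0.0005,"wx":0,"wy":0,"wz":-0.8,"hand":0.6}]}}

```text
time: 9.3
tool_pos: [0.5866, 0.0679, 0.048]
tool_rot: [3.139, -0.001, 1.304]
contact_force: [-0.0, -0.1, 7.9]
opening: 0.0551
```

Request:
{"fn": "move_arm", "kwargs": {"deltas": [{"x":0,"y":0,"z":-0.005,"wx":0,"wy":0,"wz":0,"hand":0.6},{"x":0.006,"y":0,"z":-0.006,"wx":0,"wy":0,"wz":0,"hand":0.6},{"x":0.006,"y":0,"z":-0.004,"wx":0,"wy":0,"wz":0,"hand":0.6},{"x":0.006,"y":0,"z":0,"wx":0,"wy":0,"wz":0,"hand":0.6},{"x":0.006,"y":0,"z":0,"wx":0,"wy":0,"wz":0,"hand":0.6}]}}

```text
time: 9.93
tool_pos: [0.5874, 0.0742, 0.0479]
tool_rot: [3.141, -0.001, 1.305]
contact_force: [-4.1, 1.4, 11.3]
opening: 0.0549
```

Request:
{"fn": "move_arm", "kwargs": {"deltas": [{"x":-0.003,"y":0,"z":0,"wx":0,"wy":0,"wz":-0.1,"hand":0.6},{"x":-0.006,"y":0,"z":0,"wx":0,"wy":0,"wz":-0.2,"hand":0.6},{"x":-0.009,"y":0,"z":0,"wx":0,"wy":0,"wz":-0.3,"hand":0.6},{"x":-0.012,"y":0,"z":0,"wx":0,"wy":0,"wz":-0.4,"hand":0.6},{"x":-0.012,"y":0,"z":0,"wx":0,"wy":0,"wz":-0.4,"hand":0.6}]}}

```text
time: 10.55
tool_pos: [0.584, 0.0625, 0.0479]
tool_rot: [3.141, -0.001, 1.311]
contact_force: [-4.3, 1.1, 12.5]
opening: 0.0551
```

Contact held through both strokes. I'll lift straight up, rise and look before finishing.

Request:
{"fn": "move_arm", "kwargs": {"deltas": [{"x":0,"y":0,"z":-0.01,"wx":0,"wy":0,"wz":0,"hand":0.6},{"x":0,"y":0,"z":-0.06,"wx":0,"wy":0,"wz":0,"hand":0.6},{"x":-0.02,"y":0,"z":-0.12,"wx":0,"wy":0,"wz":0,"hand":0.6},{"x":-0.04,"y":0,"z":-0.18,"wx":0,"wy":0,"wz":0,"hand":0.6},{"x":-0.04,"y":0,"z":-0.22,"wx":0,"wy":0,"wz":0,"hand":0.6},{"x":-0.04,"y":0,"z":-0.22,"wx":0,"wy":0,"wz":0,"hand":0.6},{"x":-0.04,"y":0,"z":-0.22,"wx":0,"wy":0,"wz":0,"hand":0.6}]}}

```text
time: 11.42
tool_pos: [0.5734, 0.0237, 0.2658]
tool_rot: [-3.14, 0.0, 1.312]
contact_force: [0.3, 0.3, -0.6]
opening: 0.0546
```

Run:
```python
from h import *
a,p=snap('wrist','w4.png')
o=monitor.observe();print(o['time'],o['tool_pos'],o['contact_force'])
A,B=proj(p,np.array([.704,.023,.012])),proj(p,np.array([.473,.085,.012]));print(A,B)
r=int(round((A[1]+B[1])/2))
measure(a,p,box=(r-45,r+35,230,450),lbox=(r-12,r+14,220,440))
```

```text
11.475 [0.57323144 0.02378997 0.26516266] [ 0.45113622  1.19091198 -0.17168272]
[424.75157466 140.08936909] [227.43857721 139.35288723]
box [ 272  117  108   32 3259]
line [0.58737552 0.05219662] -16.21037 0.23898598201884613 387
dowel [0.59019205 0.06403077] -16.166204 0.11185304253229564
along -0.0005991248821122781 across 0.01214993212927353
```

View pics/w4.png

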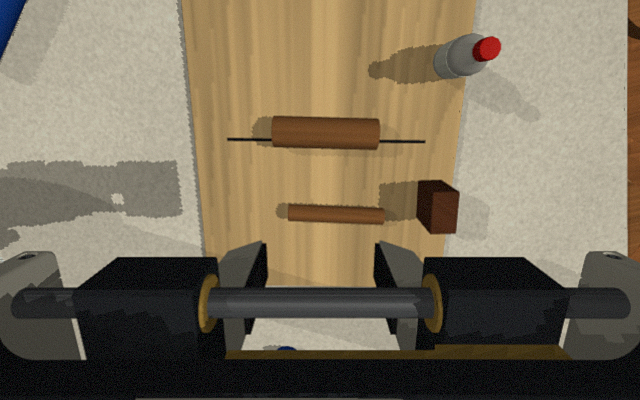

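The line now shows past both ends, at (227,139) and (425,141), and the dowel at rows 117–149 is still about 11 mm out. I'll refit the line using only its exposed parts.

```bash
sed -i "s/m=(hsv\[...,2\]<75); ys/m=(hsv[...,2]<75); m[:,268:384]=0; ys/" h.py
python3 - <<'E'
from h import *
a=cv2.imread('pics/w4.png');p=viewer.camera_params('wrist')
measure(a,p,box=(95,175,230,450),lbox=(132,148,222,432))
E
```

```text
box [ 272  117  108   32 3259]
line [0.58724491 0.05392286] -15.554662 0.23862612895440327 222
dowel [0.58967366 0.06419885] -16.154175 0.11167160057941064
along -0.0004157843960844224 across 0.010550914632413443
```

Request:
{"fn": "move_arm", "kwargs": {"deltas": [{"x":0.046,"y":0,"z":0.04,"wx":0,"wy":0,"wz":0,"hand":0.6},{"x":0.046,"y":0,"z":0.09,"wx":0,"wy":0,"wz":0,"hand":0.6},{"x":0.046,"y":0,"z":0.14,"wx":0,"wy":0,"wz":0,"hand":0.6},{"x":0.046,"y":0,"z":0.19,"wx":0,"wy":0,"wz":0,"hand":0.6},{"x":0.046,"y":0,"z":0.21,"wx":0,"wy":0,"wz":0,"hand":0.6},{"x":0.046,"y":0,"z":0.21,"wx":0,"wy":0,"wz":0,"hand":0.6},{"x":0.046,"y":0,"z":0.2195,"wx":0,"wy":0,"wz":0,"hand":0.6},{"x":0.046,"y":0,"z":0.2195,"wx":0,"wy":0,"wz":0,"hand":0.6}]}}

```text
time: 12.48
tool_pos: [0.5865, 0.0682, 0.0483]
tool_rot: [3.139, -0.001, 1.312]
contact_force: [-0.1, 0.1, 0.4]
opening: 0.055
```

Request:
{"fn": "move_arm", "kwargs": {"deltas": [{"x":0,"y":0,"z":0,"wx":0,"wy":0,"wz":0,"hand":0.6},{"x":-0.003,"y":0,"z":0,"wx":0,"wy":0,"wz":-0.2,"hand":0.6},{"x":-0.006,"y":0,"z":0,"wx":0,"wy":0,"wz":-0.4,"hand":0.6},{"x":-0.009,"y":0,"z":0,"wx":0,"wy":0,"wz":-0.5,"hand":0.6},{"x":-0.011,"y":0,"z":0,"wx":0,"wy":0,"wz":-0.6,"hand":0.6},{"x":-0.011,"y":0,"z":0,"wx":0,"wy":0,"wz":-0.6,"hand":0.6}]}}

```text
time: 13.22
tool_pos: [0.5833, 0.0571, 0.048]
tool_rot: [3.14, -0.0, 1.322]
contact_force: [-0.6, -0.2, 5.5]
opening: 0.0553
```

Request:
{"fn": "move_arm", "kwargs": {"deltas": [{"x":0,"y":0,"z":-0.005,"wx":0,"wy":0,"wz":0,"hand":0.6},{"x":0.0055,"y":0,"z":-0.006,"wx":0,"wy":0,"wz":0,"hand":0.6},{"x":0.0055,"y":0,"z":-0.004,"wx":0,"wy":0,"wz":0,"hand":0.6},{"x":0.0055,"y":0,"z":0,"wx":0,"wy":0,"wz":0,"hand":0.6},{"x":0.0055,"y":0,"z":0.0003,"wx":0,"wy":0,"wz":0,"hand":0.6},{"x":0.0055,"y":0,"z":0.0003,"wx":0,"wy":0,"wz":0,"hand":0.6}]}}

```text
time: 13.98
tool_pos: [0.5843, 0.0631, 0.0479]
tool_rot: [3.141, -0.001, 1.322]
contact_force: [-3.4, 0.3, 10.8]
opening: 0.0553
```

Request:
{"fn": "move_arm", "kwargs": {"deltas": [{"x":-0.003,"y":0,"z":0,"wx":0,"wy":0,"wz":-0.2,"hand":0.6},{"x":-0.006,"y":0,"z":0,"wx":0,"wy":0,"wz":-0.4,"hand":0.6},{"x":-0.009,"y":0,"z":0,"wx":0,"wy":0,"wz":-0.6,"hand":0.6},{"x":-0.01,"y":0,"z":0,"wx":0,"wy":0,"wz":-0.6,"hand":0.6},{"x":-0.01,"y":0,"z":0,"wx":0,"wy":0,"wz":-0.6,"hand":0.6}]}}

```text
time: 14.6
tool_pos: [0.5816, 0.0533, 0.0479]
tool_rot: [3.141, -0.0, 1.332]
contact_force: [-3.9, 0.2, 11.2]
opening: 0.0552
```

Request:
{"fn": "move_arm", "kwargs": {"deltas": [{"x":0,"y":0,"z":-0.01,"wx":0,"wy":0,"wz":0,"hand":0.6},{"x":0,"y":0,"z":-0.06,"wx":0,"wy":0,"wz":0,"hand":0.6},{"x":-0.02,"y":0,"z":-0.12,"wx":0,"wy":0,"wz":0,"hand":0.6},{"x":-0.04,"y":0,"z":-0.18,"wx":0,"wy":0,"wz":0,"hand":0.6},{"x":-0.05,"y":0,"z":-0.22,"wx":0,"wy":0,"wz":0,"hand":0.6},{"x":-0.05,"y":0,"z":-0.22,"wx":0,"wy":0,"wz":0,"hand":0.6},{"x":-0.05,"y":0,"z":-0.22,"wx":0,"wy":0,"wz":0,"hand":0.6}]}}

```text
time: 15.48
tool_pos: [0.5695, 0.0046, 0.266]
tool_rot: [-3.14, 0.0, 1.332]
contact_force: [-0.0, -0.6, -0.3]
opening: 0.0548
```

Run:
```python
from h import *
a,p=snap('wrist','w5.png')
o=monitor.observe();print(o['time'],o['tool_pos'],o['contact_force'])
A,B=proj(p,np.array([.704,.023,.012])),proj(p,np.array([.473,.085,.012]));print(A,B)
r=int(round((A[1]+B[1])/2))
measure(a,p,box=(r-45,r+35,230,450),lbox=(r-10,r+10,215,440))
```

```text
15.525 [0.56931586 0.00478196 0.26539904] [-0.11905392  0.18277431 -0.2524767 ]
[425.9143558 125.8786067] [226.02863866 120.87530732]
box [ 271  108  109   35 3312]
line [0.58797871 0.05366188] -15.544869 0.23842507993754247 220
dowel [0.58698977 0.05385117] -16.088903 0.1124903083412789
along -0.0010034891348571608 across -8.265857949790587e-05
```

View pics/w5.png

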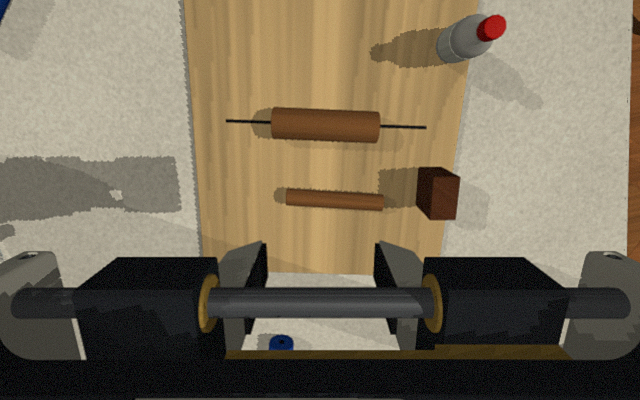

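The dowel is on the line: 0.1 mm off across it, 0.5° off parallel and 1 mm off along it. The line shows past both ends, at (226,121) and (426,128), and the arm is clear.

```bash
python3 -c "
from h import *
robot.hand_in()"
```

```text
the job is handed in; nothing more can be done
```

I rolled the thick wooden dowel onto the line with fingertip strokes on its top, without lifting it, and handed the job in at about 15.5 s.

**Final check (wrist camera):** the dowel's axis is about 0.1 mm off the line across it and 1 mm off along it. It is about 0.5° off parallel, and the line shows past both ends. No contact force stood out with the arm raised clear. The camera calibration is only good to about 2 mm, and I did not cross-check the final position in a second view.

**What did not go as planned:** the second and third strokes rolled the dowel about 29 mm further than intended, still short of the line. It probably squeezed forward from under the pad's edge. I finished with shorter strokes centred on its top, measuring as I went. The highest reading I saw was about 12.5 N.

**Other objects:** the thin dowel, block and glue bottle look undisturbed in the last picture. The tools, the basket, the base and the blue look-alikes were not near the arm's working path. I did not measure any of these again.

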